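Draw the deep forming cup out of its mould and hold it tipped over the wash bowl to drain

TASK

Draw the deeper of the two perforated steel cups straight up out of its pocket in the drying mould, carry it upright to the round wash bowl, and there tip it well over onto its side (about 70 degrees from upright, whichever way suits) so that it drains into the bowl. Finish while holding it like that, still, raised over the middle of the bowl and well clear of it: do not put it down or let go. Leave the shallow cup in its pocket and do not disturb the other things on the counter.

Things in the scene. Friction and masses are not known exactly. Their poses are not given: they have to be found in the camera images.
- deep_cup_center (a point): The deep cup, to be drained: round perforated steel cup, 50 mm across at the foot, 60 mm at the rim, body 65 mm high, rigid strap handle over the open mouth, 105 mm high in all, about 0.15 kg. Point on its axis, 52.5 mm above the underside. z: the axis, out of the mouth; x: along the handle. It stands in either pocket of the mould, its rim 32 mm above the mould's top face.
- deep_cup_handle (a point): Middle of the deep cup's handle crossbar, 45.5 mm above the cup's centre point on the same axes. A flat bar 60 mm long (x), 10 mm thick (y), 14 mm high (z), straight across the mouth; under it a free window 26 mm high down to the rim; the two uprights stand at x = -27 and +27 mm. x lies within 40 degrees of the mould's x.
- shallow_cup_center (a point): The shallow cup, to be left in the other pocket: same kind of cup and handle, but the body only 38 mm high, 78 mm in all, its rim only 5 mm above the mould's top face. Point on its axis, 39 mm above the underside.
- mould: The drying mould: a white plastic block fixed to the counter, 115 mm (x) by 240 mm (y) and 45 mm high; origin at the centre of its underside. Two round pockets 66 mm across and 33 mm deep, their centres at y = -60 mm and y = +60 mm. It stands to the left or right of the middle, the bowl on the other side.
- bowl_rim (a point): The wash bowl: a round blue plastic bowl, open at the top, fixed to the counter, 260 mm across at the rim, 90 mm high. This point is the centre of its mouth, at rim height (90 mm above the counter).
- dish: A bystander: small white china bowl, 110 mm across, 50 mm high, beyond the work; origin at the centre of its underside.
- brush: A bystander: a brush lying on the counter beyond the work.
- jar: A bystander: a closed glass jar, 64 mm across, 90 mm high, beyond the work; origin at the centre of its underside.
Mind the look-alikes: they are no part of the job. What is shaped like the part that bears shallow_cup_center but purple is not meant. What is shaped like the part that bears deep_cup_center but orange is not meant.

How it is judged:
By the outcome, as a careful person would: the job done as asked, in the order asked, and still so for the second after the job is handed in, while the arm keeps its last pose, push and grip.
It also fails if it takes over 43 s, if anything falls off the work surface, if the arm or the gripper's body presses on something with over 40 N, if the wrist force passes 120 N, or if a joint passes its speed limit or range.

ROBOT

A 6-joint arm with a two-finger parallel gripper is mounted at the origin on the work surface. World frame = base frame: x ahead of the robot, y to its left, z up, the work surface at z = 0. Lengths are in mm, angles in rad, forces in N, time in s.
With the tool pointing down it reaches from about 300 to 775 mm from the base axis. Payload 14.6 kg.
Tool frame: the origin (TCP) lies between the finger pads; the fingertips stand 22 mm ahead of it and the grasp point (between the pads) lies 3 mm ahead of it (manip.tcp_to_tips is the distance from the TCP to the fingertips, in mm); y points along the fingers, z is the direction in which the jaws open and shut, and the axes are right-handed (so a half turn about y gives the same grasp; the last joint's range is limited). The gripper opens to 94 mm and grips with 3 to 60 N. Pads are 16 mm wide; open, the fingers measure 119 mm over their backs; the gripper's body (75 mm by 177 mm) begins 78 mm behind the grasp point.
Start: joints at [1.246, 0.3, 1.521, -0, 1.321, -0.067], TCP at [140.222, 531.815, 227.446] pointing down, gripper open.
Joint ranges: [-3.03, 3.03], [-0.79, 2.21], [0.23, 2.52], [-1.04, 4.18], [0, 3.07], [-2.55, 2.55]. Speed limits (rad/s): [2.22, 2.22, 2.57, 3.14, 3.14, 3.14].

INTERFACE

Orientations are given as [roll, pitch, yaw] about the fixed x, y, z axes, in that order (R = Rz(yaw) Ry(pitch) Rx(roll)).
In Python, from cell import manip gives the robot as it stands.
- The arm moves only by the shell command python3 -m jog 'ROWS' [OPENING] [FORCE]. ROWS is JSON, one flat list of numbers, 6 for each row, row after row: the shift along the tool's x, y, z in mm, then the turn, a rotation vector about the tool's x, y, z in degrees. A call has 1 to 10 rows; each row is the pose to reach, as a shift and turn from the pose commanded when the call began, along the tool's axes at that moment; what a row does not reach only later rows make up. A row lasts 1/12 s, in which the tool goes at most 41.7 mm and 7.16 degrees, less where a joint would pass 70% of its speed; a pose out of reach is approached as far as the arm can. A call with a gripper value outside its range is refused whole. OPENING is the finger opening in mm, from 0 to 94, set as the call begins (- or left out, the last holds). The fingers move at their own pace and stop on an object; FORCE is the grip in N (left out, the last holds). Time passes only in rows, so rows that repeat a pose let the fingers close. It gives the time, the measured TCP pose, the force and the opening at its end, in the units of the state.
- manip.read_state(): the state, without advancing time (a new reading comes with each control period).
- manip.camera(name): name is "scene" or "top" or "wrist"; returns a dict with "img" (400x640x3 uint8, red, green, blue), "intrinsics" (3x3 intrinsics, pixels), "origin" and "orientation" of the camera in the world. Camera axes: x right, y down, z forward; pixel columns grow to the right and rows downward; lengths in mm; the calibration is good to about 2 mm. A picture is of the moment at which its call begins. There is no depth.
- manip.sign_off(): hands the job in, once; it reports no verdict.
Trained networks look in a picture, given as the dict that the camera call returned (one of the last four; its "shot" number tells which), for a name from the list of things; names that differ only in an ending like _2 or _b are one class to them, and where a whole thing is asked for, a point or a joint stands for the part that bears it (a point fixed in the world has none). Each returns a list of dicts, best first, with "score" (0 to 1); they miss things now and then, are a little off and sometimes report something else, mostly with a low value. They report only what shows in the picture. A call takes as long as a camera call. They do not tell look-alikes from the thing itself.
- manip.masks_of(thing, picture): "pixels" (400x640 bool, what is visible of it) and "xy" ([column, row] in pixels, amid what is visible of it).
- manip.tip_of(thing, picture): "xy" ([column, row] in pixels: a listed point, or the origin of a listed thing).
The state is a dict: "clock": time; "joints": joint angles; "qd": joint speeds; "effort": joint torques, N m; "eef_pos": TCP position; "eef_rot": TCP orientation; "wrist_force": force on the tool from outside, world axes, zero at the start; "moment": the same for the moment, N m; "finger_gap": finger opening in mm.
Only numpy, scipy, OpenCV 4.12 (cv2) and the standard library are available. Lean on these libraries where they do the work, as an engineer would, in place of code of your own. Each camera call takes 0.05 s, during which the arm holds its last target.

## Working session

There is one attempt and no reset: what is moved stays moved. The work goes in short steps, Python scripts to look and compute and a shell command to move; the robot and the scene stay as the last step left them, time stands still between calls to the robot, and variables do not carry over. Pictures are saved under pics/ and viewed, and the job is handed in when it is done.

```bash
mkdir -p pics; ls
python3 - <<'E'
from cell import manip
import cv2, numpy as np
print(manip.read_state())
for n in ["scene","top","wrist"]:
    p=manip.camera(n)
    cv2.imwrite(f"pics/{n}0.png",p["img"][:,:,::-1])
    print(n,p["shot"],np.round(p["intrinsics"],1).tolist(),p["origin"],p["orientation"])
    for t in ["deep_cup_center","deep_cup_handle","shallow_cup_center","mould","bowl_rim"]:
        print(t,[(np.round(d["xy"]).tolist(),round(d["score"],2)) for d in manip.tip_of(t,p)])
E
```

```text
pics
{'clock': 0.0, 'joints': array([ 1.24638392e+00,  3.00530197e-01,  1.52155996e+00,  2.76170390e-05,
        1.32070709e+00, -6.66150933e-02]), 'qd': array([ 0.00088127,  0.00045539, -0.0016027 ,  0.00028281,  0.00031258,
        0.00060674]), 'effort': array([-4.66998936e-04, -5.31807017e+01, -3.52742851e+01,  7.09010242e-02,
        2.43107253e-02, -6.10261282e-05]), 'eef_pos': array([140.15405183, 531.60472721, 226.86283579]), 'eef_rot': array([-1.57199647e+00,  1.06874983e-04, -2.57804228e-01]), 'wrist_force': array([-0.3383602 ,  0.28857496,  0.25172966]), 'moment': array([-0.0360812 ,  0.00214689,  0.02746125]), 'finger_gap': 94.30785199112141}
scene 1 [[399.0, 0.0, 318.6], [0.0, 399.0, 196.1], [0.0, 0.0, 1.0]] [1193.44870818 -138.97465124  801.49213414] [-2.42679572 -0.00451182  1.3335238 ]
deep_cup_center [([224.0, 300.0], 0.47)]
deep_cup_handle [([425.0, 160.0], 0.96), ([476.0, 198.0], 0.62)]
shallow_cup_center [([325.0, 191.0], 0.93), ([378.0, 175.0], 0.75)]
mould [([394.0, 189.0], 0.66)]
bowl_rim [([211.0, 178.0], 0.86)]
top 2 [[381.7, 0.0, 318.3], [0.0, 381.7, 196.3], [0.0, 0.0, 1.0]] [ 472.77541907   17.9488077  1060.53268765] [-3.02124814 -0.0203299  -1.55894524]
deep_cup_center [([182.0, 153.0], 0.88), ([204.0, 206.0], 0.83)]
deep_cup_handle [([201.0, 208.0], 0.57)]
shallow_cup_center [([250.0, 221.0], 0.74), ([306.0, 216.0], 0.58)]
mould [([231.0, 218.0], 0.74)]
bowl_rim [([408.0, 241.0], 0.88)]
wrist 3 [[344.1, 0.0, 322.2], [0.0, 344.1, 197.5], [0.0, 0.0, 1.0]] [ 68.97599874 551.02830056 384.69893224] [2.88089874e+00 6.28567136e-04 1.31371606e+00]
deep_cup_center []
deep_cup_handle []
shallow_cup_center []
mould []
bowl_rim []
```

View pics/scene0.png

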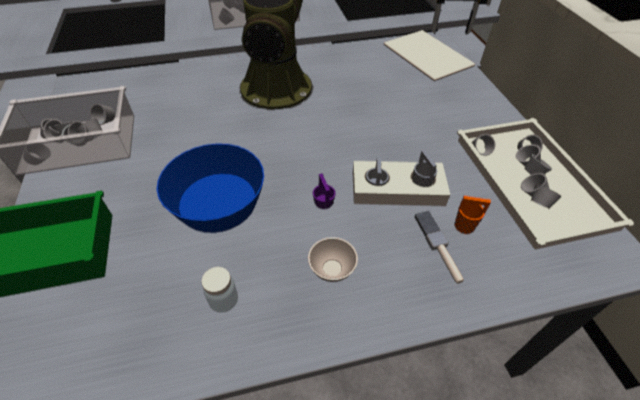

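View pics/top0.png

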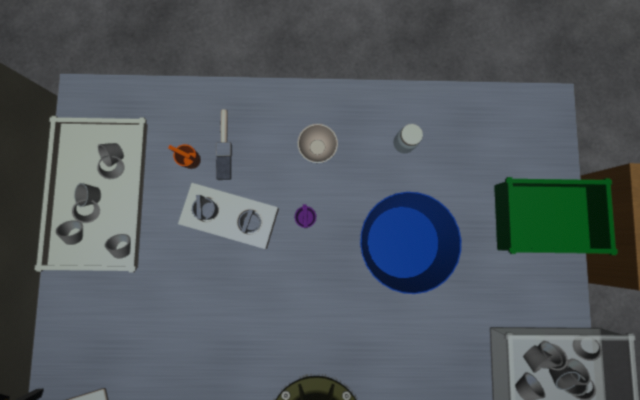

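View pics/wrist0.png

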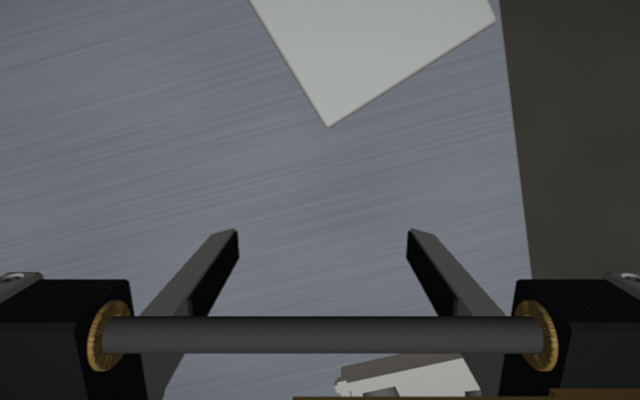

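Candidates:
- Steel cup in the mould's left pocket: scene (425,170), top (204,207). It stands tall, so it should be the deep one.
- Steel cup in the other pocket: scene (377,175), top (250,221). Shallow.
- Orange look-alike: scene (470,212), top (185,155).
- Purple look-alike: scene (324,192), top (305,216).
- Loose grey cups in the trays: top (85,195) and others.

I choose the first and will check it in close crops.

```bash
cat > h.py <<'E'
import numpy as np, cv2
from scipy.spatial.transform import Rotation as R
from cell import manip
def rot(o): return R.from_euler('xyz',o).as_matrix()
def proj(p,X):
    X=np.atleast_2d(X); c=(X-p["origin"])@rot(p["orientation"]); q=c@p["intrinsics"].T
    return q[:,:2]/q[:,2:]
def ray(p,uv):
    d=rot(p["orientation"])@np.linalg.inv(p["intrinsics"])@np.array([uv[0],uv[1],1.]); return p["origin"],d/np.linalg.norm(d)
def atz(p,uv,z):
    o,d=ray(p,uv); return o+d*(z-o[2])/d[2]
def tri(a,ua,b,ub):
    A=0;B=0
    for p,u in((a,ua),(b,ub)):
        o,d=ray(p,u); M=np.eye(3)-np.outer(d,d); A=A+M;B=B+M@o
    return np.linalg.solve(A,B)
def crop(p,cx,cy,w,h,s,name,pts=()):
    im=p["img"][:,:,::-1].copy(); im=im[cy-h:cy+h,cx-w:cx+w]; im=cv2.resize(im,None,fx=s,fy=s,interpolation=cv2.INTER_CUBIC)
    for k,uv in enumerate(pts):
        cv2.circle(im,tuple(int(v) for v in ((uv-[cx-w,cy-h]+.5)*s)),2,[(0,0,255),(0,255,0),(255,0,255)][k%3],-1)
    cv2.imwrite("pics/"+name,im)
E
python3 - <<'E'
from h import *
s=manip.camera("scene");t=manip.camera("top")
for p,n in((s,"s"),(t,"t")):
    for th in ["mould","deep_cup_center","shallow_cup_center","bowl_rim"]:
        for d in manip.masks_of(th,p)[:3]:
            m=d["pixels"];ys,xs=np.nonzero(m);print(n,th,round(d["score"],2),np.round(d["xy"]),m.sum(),xs.min(),xs.max(),ys.min(),ys.max())
            if th=="mould" and n=="t" and d["score"]>.5:
                hull=cv2.minAreaRect(np.c_[xs,ys].astype(np.float32));bp=cv2.boxPoints(hull)
                print([np.round(atz(p,b,45)).tolist() for b in bp])
b1=[d["xy"] for d in manip.tip_of("bowl_rim",s)][0];b2=[d["xy"] for d in manip.tip_of("bowl_rim",t)][0]
print("bowl",tri(s,b1,t,b2),atz(t,b2,90))
print(tri(s,(425,160),t,(201,208)))
crop(s,400,180,60,40,6,"cs.png");crop(t,225,215,60,40,6,"ct.png")
E
```

```text
s mould 0.58 [397. 190.] 3106 353 449 161 206
s deep_cup_center 0.83 [424. 172.] 693 412 437 150 188
s deep_cup_center 0.72 [470. 208.] 932 454 490 196 234
s shallow_cup_center 0.74 [324. 194.] 498 313 334 174 209
s shallow_cup_center 0.67 [379. 179.] 367 367 388 158 186
t mould 0.67 [229. 215.] 3162 179 278 183 248
[[516.0, 368.0, 45.0], [631.0, 342.0, 45.0], [565.0, 101.0, 45.0], [452.0, 131.0, 45.0]]
t deep_cup_center 0.77 [203. 208.] 504 192 218 195 219
t deep_cup_center 0.64 [183. 156.] 491 169 200 145 167
t shallow_cup_center 0.91 [249. 222.] 398 239 260 211 233
t shallow_cup_center 0.65 [306. 218.] 346 296 316 205 226
t bowl_rim 0.97 [408. 244.] 8217 360 461 192 294
bowl [ 475.48359542 -234.63161701   90.89765477] [ 475.49645116 -234.77582726   90.        ]
[554.89147262 291.9245291  108.38517951]
```

View pics/cs.png

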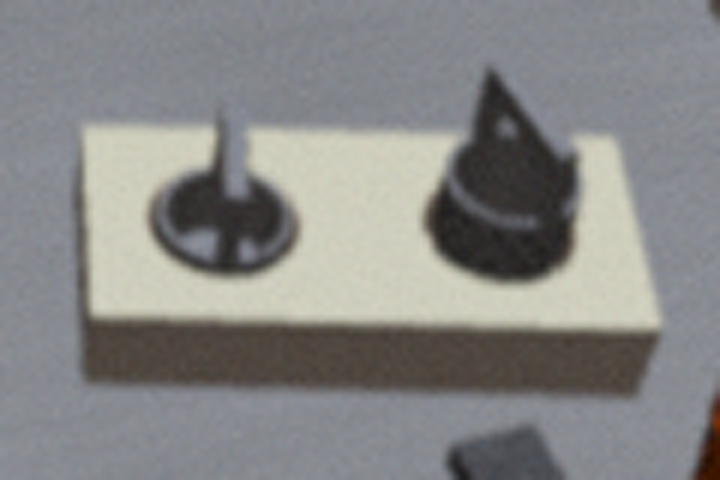

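View pics/ct.png

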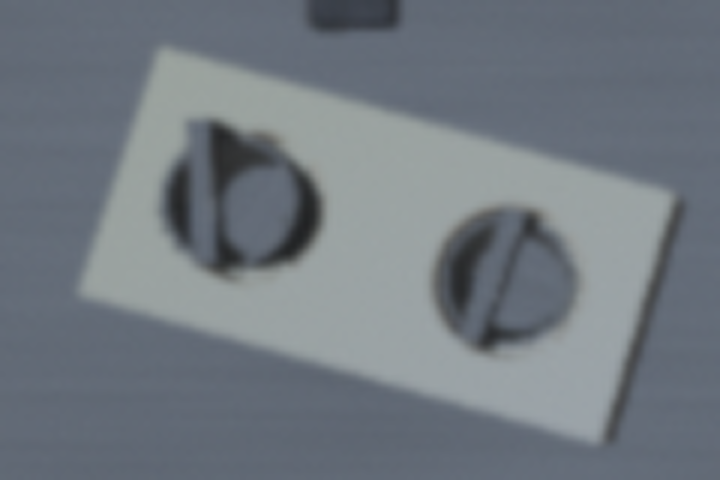

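Both crops agree. The cup at scene (425,170) / top (204,207) stands well out of its pocket, so it is the deep one. The cup at scene (377,175) is flush with the mould, so it is the shallow one. Next I measure the handle yaw and work out the move above it.

```bash
cat >> h.py <<'E'
def delta(P,Rt,frm=None):
    st=manip.read_state() if frm is None else frm
    R0=rot(st["eef_rot"]); d=R0.T@(np.array(P)-st["eef_pos"])
    rv=R.from_matrix(R0.T@Rt).as_rotvec(degrees=True)
    return np.round(d,1).tolist(),np.round(rv,2).tolist()
def down(yaw): return rot([-np.pi/2,0,np.radians(yaw)])
def box(c,yaw,L,W,H):
    cs=np.array([[a*L/2,b*W/2,e*H/2] for a in(-1,1) for b in(-1,1) for e in(-1,1)])
    return cs@R.from_euler('z',yaw,degrees=True).as_matrix().T+c
E
python3 - <<'E'
from h import *
s=manip.camera("scene");t=manip.camera("top")
a=atz(t,(198.5,195.5),117);b=atz(t,(200.5,219),117);print(a,b,np.degrees(np.arctan2(*(a-b)[1::-1])),(a+b)/2)
c=np.array([556,292.5,110.]);c2=c.copy();c2[2]=77
an=np.linspace(0,6.28,24)
rim=np.c_[c[0]+30*np.cos(an),c[1]+30*np.sin(an),0*an+77]
X=np.vstack([box(c,4,60,10,14),rim])
crop(s,425,175,40,35,9,"os.png",proj(s,X));crop(t,205,208,40,35,9,"ot.png",proj(t,X))
print(delta([c[0],c[1],200],down(4)))
E
```

```text
[584.95733284 296.67371358 117.        ] [526.87770389 288.92180433 117.        ] 7.602357400146542 [555.91751837 292.79775895 117.        ]
([463.1, 27.4, -125.4], [0.0, -18.77, -0.0])
```

View pics/os.png

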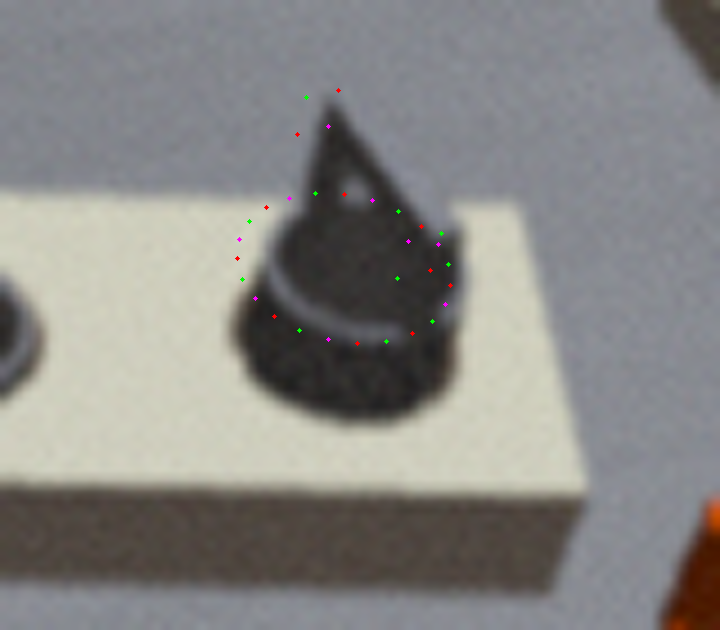

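View pics/ot.png

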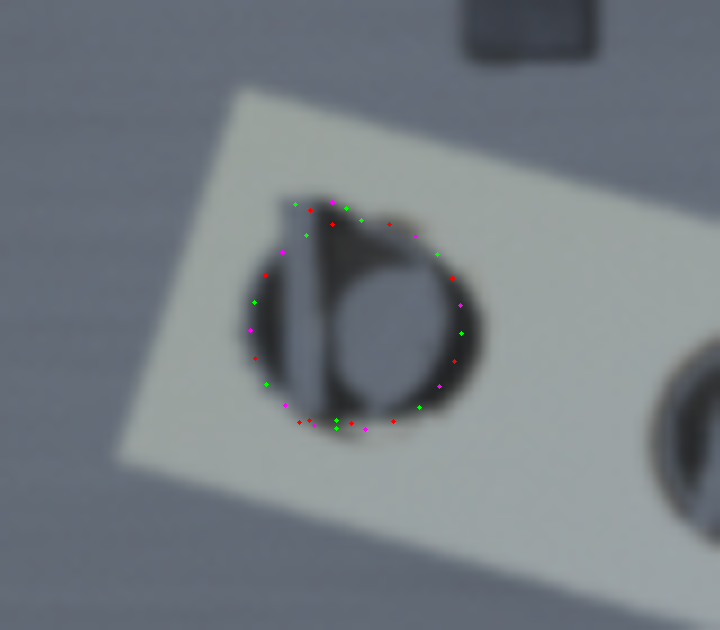

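The overlay sits about 2 px left of the cup in the scene view, so its y is nearer 295. Handle yaw is about 7°. Moving to a hover for a wrist-camera check.

```bash
python3 -m jog '[20,1,-5,0,-1,0, 60,3,-16,0,-3,0, 100,5,-26,0,-5,0, 140,7,-37,0,-7,0, 180,9,-48,0,-9,0, 220,11,-58,0,-11,0, 260,13,-69,0,-13,0, 300,15,-80,0,-15,0, 340,17,-90,0,-17,0, 380,19,-101,0,-18,0]' 50
python3 - <<'E'
from h import *
print(delta([556,295,205],down(7)))
E
```

```text
clock: 2.43
eef_pos: [483.6, 335.9, 208.5]
eef_rot: [-1.571, -0.0, 0.058]
wrist_force: [0.6, 0.8, 0.9]
finger_gap: 49.9
([69.9, 3.5, -45.1], [-0.01, -3.66, 0.02])
```

```bash
python3 -m jog '[35,2,-22,0,-2,0, 60,3,-39,0,-3.6,0, 70,3,-45,0,-3.6,0, 70,3,-45,0,-3.6,0, 70,3,-45,0,-3.6,0]'
python3 - <<'E'
from h import *
print(delta([556,295,205],down(7)))
p=manip.camera("wrist")
for k in ["deep_cup_handle","deep_cup_center"]: print(k,[(np.round(d["xy"]).tolist(),round(d["score"],2)) for d in manip.tip_of(k,p)])
c=np.array([556,295,110.]);an=np.linspace(0,6.28,24)
rim=np.c_[c[0]+30*np.cos(an),c[1]+30*np.sin(an),0*an+77]
X=np.vstack([box(c,7,60,10,14),rim]);print(np.round(proj(p,X[:8])).tolist())
crop(p,320,200,320,200,1,"w1.png",proj(p,X))
np.savez("w1.npz",**{k:v for k,v in p.items()})
E
```

```text
clock: 2.85
eef_pos: [553.8, 296.6, 205.2]
eef_rot: [-1.571, 0.001, 0.118]
wrist_force: [-0.4, 1.2, 0.4]
finger_gap: 50.2
([2.0, 0.2, -1.9], [-0.0, -0.23, -0.03])
deep_cup_handle [([326.0, 213.0], 0.92), ([370.0, 362.0], 0.92), ([320.0, 196.0], 0.48)]
deep_cup_center [([322.0, 197.0], 0.56)]
[[313.0, 168.0], [313.0, 171.0], [326.0, 168.0], [326.0, 171.0], [314.0, 241.0], [313.0, 248.0], [326.0, 241.0], [326.0, 248.0]]
```

View pics/w1.png

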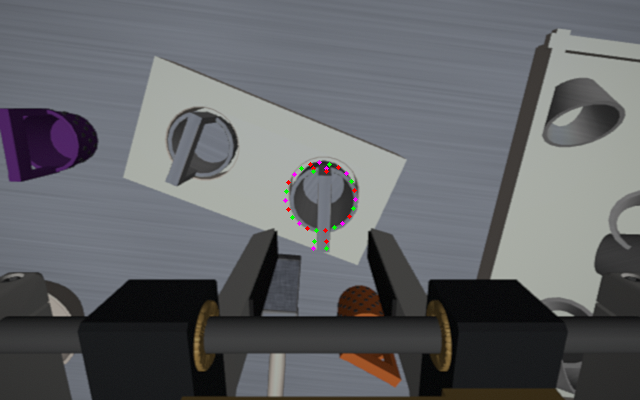

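Run:
```python
from h import *
p=dict(np.load("w1.npz"))
for c,y,n in (([556,295,110.],7,"a"),([556,298,110.],6,"b")):
    c=np.array(c);an=np.linspace(0,6.28,24)
    rim=np.c_[c[0]+30*np.cos(an),c[1]+30*np.sin(an),0*an+77]
    crop(p,322,200,55,55,5.4,f"w1{n}.png",proj(p,np.vstack([box(c,y,60,10,14),rim])))
a=cv2.imread("pics/w1a.png");b=cv2.imread("pics/w1b.png")
cv2.imwrite("pics/w1ab.png",cv2.resize(np.hstack([a,b]),None,fx=.67,fy=.67))
```

```text
(no output)
```

View pics/w1ab.png

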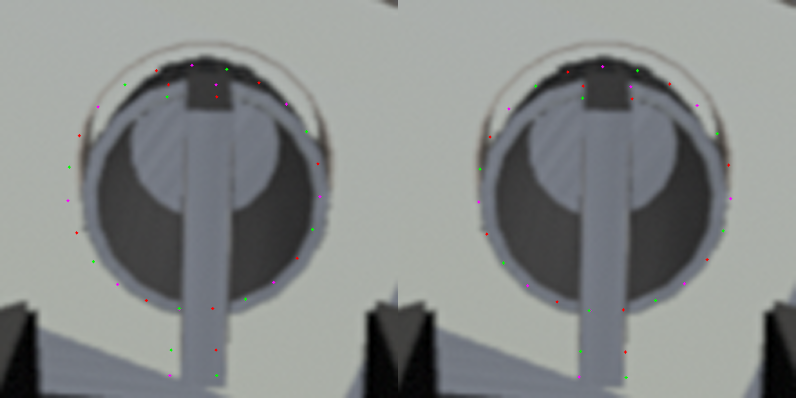

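The refit puts the cup at about (558.5, 298) with yaw 6°. Bar and rim match the wrist image.

Run:
```python
from h import *
print(delta([558.5,298,112],down(6)))
```

```text
([5.3, 93.8, -0.2], [-0.01, 0.91, 0.01])
```

```bash
python3 -m jog '[5,0,0,0,0.9,0, 5,20,0,0,0.9,0, 5,45,0,0,0.9,0, 5,70,0,0,0.9,0, 5,85,0,0,0.9,0, 5,93,0,0,0.9,0, 5,93,0,0,0.9,0, 5,93,0,0,0.9,0]' 50
python3 - <<'E'
from h import *
p=manip.camera("wrist");crop(p,320,200,320,200,1,"w2.png")
E
```

```text
clock: 3.67
eef_pos: [559.4, 297.4, 113.2]
eef_rot: [-1.571, -0.001, 0.104]
wrist_force: [-0.1, 0.1, -0.5]
finger_gap: 50.1
```

View pics/w2.png

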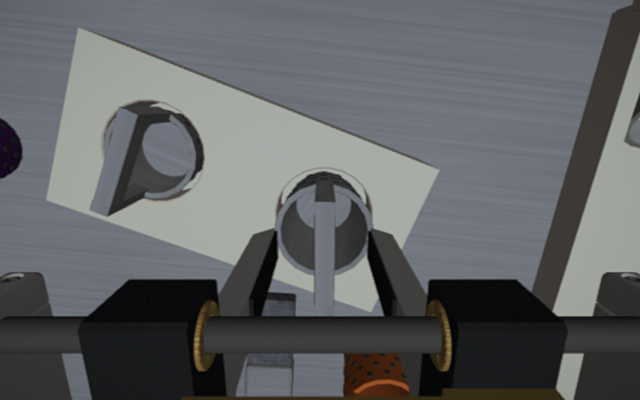

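The bar (column 324) lies midway between the fingers, so I close on it.

```bash
python3 -m jog '[0,0,0,0,0,0, 0,0,0,0,0,0, 0,0,0,0,0,0, 0,0,0,0,0,0, 0,0,0,0,0,0, 0,0,0,0,0,0, 0,0,0,0,0,0, 0,0,0,0,0,0]' 0 35
```

```text
clock: 4.38
eef_pos: [559.3, 296.9, 112.4]
eef_rot: [-1.571, 0.0, 0.103]
wrist_force: [-0.5, -0.5, -1.1]
finger_gap: 9.5
```

Gripped at 9.5 mm, which matches the bar. Lifting straight up, slowly at first.

```bash
python3 -m jog '[0,-3,0,0,0,0, 0,-8,0,0,0,0, 0,-16,0,0,0,0, 0,-25,0,0,0,0, 0,-36,0,0,0,0, 0,-50,0,0,0,0, 0,-65,0,0,0,0, 0,-80,0,0,0,0, 0,-90,0,0,0,0, 0,-95,0,0,0,0]' && python3 -m jog '[0,-15,0,0,0,0, 0,-35,0,0,0,0, 0,-50,0,0,0,0, 0,-55,0,0,0,0, 0,-55,0,0,0,0]'
python3 - <<'E'
from h import *
p=manip.camera("wrist");s=manip.camera("scene")
im=np.vstack([p["img"][100:320],s["img"][100:320]])
cv2.imwrite("pics/l1.png",im[:,:,::-1])
st=manip.read_state();print(st["joints"])
E
```

```text
clock: 5.22
eef_pos: [559.7, 297.1, 209.8]
eef_rot: [-1.57, -0.003, 0.103]
wrist_force: [-0.1, 0.3, -1.1]
finger_gap: 9.6
clock: 5.63
eef_pos: [559.5, 297.0, 263.5]
eef_rot: [-1.57, -0.002, 0.104]
wrist_force: [-0.2, 0.7, -2.3]
finger_gap: 9.6
[ 4.30139676e-01  4.69416058e-01  1.21091586e+00 -8.16307446e-06
  1.46265135e+00 -1.24411773e+00]
```

View pics/l1.png

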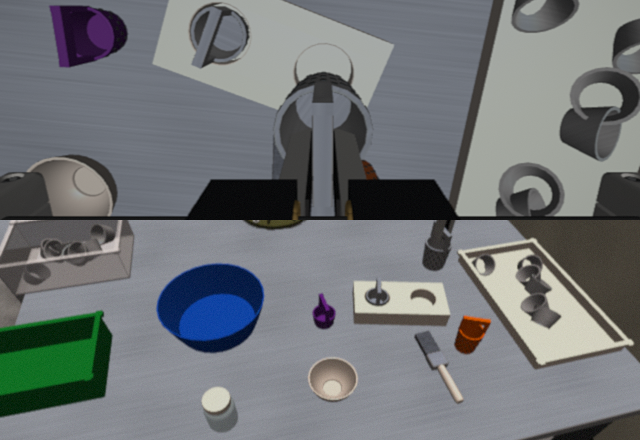

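The cup is out of the pocket and upright, and the shallow cup hasn't moved. Carrying it over to the bowl while raising a little.

```bash
python3 -m jog '[-3,-1,-10,0,1,0, -8,-4,-31,0,2,0, -17,-8,-62,0,4,0, -26,-13,-99,0,7,0, -36,-17,-135,0,9,0, -46,-22,-172,0,12,0, -56,-26,-208,0,14,0, -65,-31,-244,0,17,0, -75,-36,-281,0,19,0, -85,-40,-317,0,22,0]'
python3 - <<'E'
from h import *
print(delta([475.5,-234.8,330],down(-30)),manip.read_state()["joints"])
E
```

```text
clock: 6.57
eef_pos: [506.2, -29.4, 302.0]
eef_rot: [-1.571, 0.001, -0.283]
wrist_force: [0.4, 1.0, -1.6]
finger_gap: 9.5
([27.9, -27.9, -205.9], [0.02, 13.78, -0.05]) [-1.30100809e-01  1.55362775e-01  1.52508540e+00 -1.60256176e-04
  1.46202433e+00 -1.41777981e+00]
```

```bash
python3 -m jog '[5,-5,-36,0,2.5,0, 10,-10,-72,0,5,0, 15,-14,-108,0,7.5,0, 19,-19,-142,0,10,0, 23,-23,-172,0,12,0, 26,-26,-194,0,13.8,0, 28,-28,-206,0,13.8,0, 28,-28,-206,0,13.8,0, 28,-28,-206,0,13.8,0]'
python3 - <<'E'
from h import *
st=manip.read_state();print(st["joints"].tolist(),st["eef_pos"],st["eef_rot"])
E
```

```text
clock: 7.32
eef_pos: [477.1, -232.8, 329.8]
eef_rot: [-1.571, 0.001, -0.522]
wrist_force: [0.0, 0.2, -1.0]
finger_gap: 9.9
[-0.5230143846056092, 0.2000519066001651, 1.4100743429681393, 0.00019148111385678903, 1.5324590109395124, -1.5723072305532133] [ 477.10355651 -232.78153106  329.84101985] [-1.57060349e+00  9.92317401e-04 -5.21510819e-01]
```

Over the bowl and upright. I start the tip with 5° about the handle axis and read the joints, so I can fit the arm's geometry and choose a direction the joint ranges allow.

```bash
python3 -m jog '[0,0,0,2,0,0, 0,0,0,5,0,0, 0,0,0,8,0,0, 0,0,0,8,0,0, 0,0,0,8,0,0]'
python3 - <<'E'
from h import *
st=manip.read_state();print(st["joints"].tolist(),st["eef_pos"].tolist(),st["eef_rot"].tolist())
E
```

```text
clock: 7.73
eef_pos: [477.3, -232.3, 330.2]
eef_rot: [-1.433, 0.001, -0.521]
wrist_force: [0.3, 0.2, -1.3]
finger_gap: 9.6
[-0.5866479622124318, 0.19751688092989497, 1.4176744079626624, 0.13794840866802008, 1.536443193748838, -1.6421183930715297] [477.3086417272167, -232.29442173927936, 330.1681046447008] [-1.4325913873622873, 0.0005516422614735284, -0.5207265819950004]
```

The tip goes with +q4, which has room up to 4.18 rad, and the wrist stays at comfortable reach. Computing the final pose.

Run:
```python
from h import *
Rt=rot(np.radians([-20,0,-30])); d=Rt[:,1]; P=np.array([475.5,-234.8,250])-48*d
print(d,P,delta(P,Rt))
```

```text
[ 0.46984631  0.81379768 -0.34202014] [ 452.9473771  -273.8622887   266.41696688] ([-0.4, 56.5, -56.5], [62.08, 0.11, -0.13])
```

```bash
python3 -m jog '[0,2,-2,2,0,0, 0,6,-6,6,0,0, 0,10,-10,11,0,0, 0,15,-15,16,0,0, 0,19,-19,21,0,0, 0,24,-24,26,0,0, 0,28,-28,31,0,0, 0,33,-33,36,0,0, 0,37,-37,41,0,0, 0,42,-42,46,0,0]'
python3 - <<'E'
from h import *
Rt=rot(np.radians([-20,0,-30])); d=Rt[:,1]; P=np.array([475.5,-234.8,250])-48*d
print(delta(P,Rt),manip.read_state()["joints"])
s=manip.camera("scene");crop(s,320,200,320,200,1,"t1.png")
E
```

```text
clock: 8.57
eef_pos: [459.8, -263.2, 282.9]
eef_rot: [-0.626, 0.0, -0.52]
wrist_force: [-0.3, -0.6, -1.1]
finger_gap: 9.5
([-0.6, -0.6, -20.7], [15.89, 0.09, -0.2]) [-0.94789118  0.37893966  1.52911977  0.83704885  1.6946481  -2.09607231]
```

View pics/t1.png

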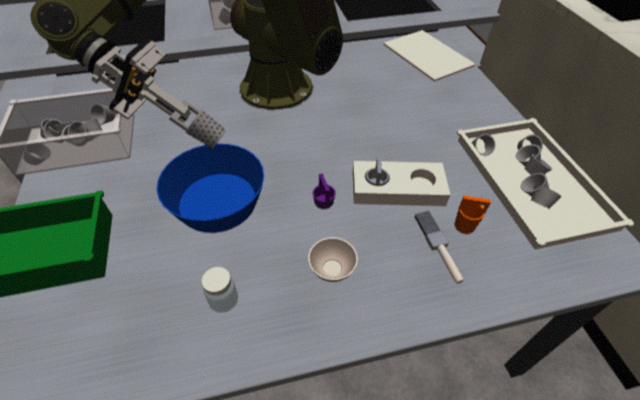

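The tipping is going well: the cup is held at (207,128) above the bowl and nothing else has moved. Finishing the tip.

```bash
python3 -m jog '[0,0,-6,5,0,0, 0,0,-13,10,0,0, 0,-1,-18,14,0,0, 0,-1,-21,16,0,0, 0,-1,-21,16,0,0, 0,-1,-21,16,0,0, 0,-1,-21,16,0,0, 0,-1,-21,16,0,0]'
python3 - <<'E'
from h import *
st=manip.read_state();print(st["joints"],st["qd"])
R0=rot(st["eef_rot"]);C=st["eef_pos"]+48*R0[:,1];print("cup",C,"tilt",np.degrees(np.arccos(-R0[2,1])))
s=manip.camera("scene");t=manip.camera("top")
for p in(s,t):print(proj(p,C),[(np.round(d["xy"]).tolist(),round(d["score"],2)) for d in manip.tip_of("deep_cup_center",p)])
cs=s["img"][80:240,100:300];ct=t["img"][160:320,310:510]
cv2.imwrite("pics/f.png",cv2.resize(np.hstack([cs,ct])[:,:,::-1],None,fx=2,fy=2))
E
```

```text
clock: 9.28
eef_pos: [453.4, -274.9, 267.5]
eef_rot: [-0.352, -0.001, -0.52]
wrist_force: [-0.6, -0.2, -0.5]
finger_gap: 9.5
[-1.01840392  0.50048523  1.54312278  1.01629971  1.81522047 -2.2052939 ] [-0.00471467  0.00299487  0.00202254  0.00523966  0.00433111 -0.00276563]
cup [ 475.79986075 -235.82221989  250.9461859 ] tilt 69.8416598993349
[[195.08418664 126.47499797]] [([470.0, 212.0], 0.87), ([195.0, 124.0], 0.71)]
[[430.27109073 242.48315409]] [([430.0, 242.0], 0.96), ([182.0, 155.0], 0.61)]
```

View pics/f.png

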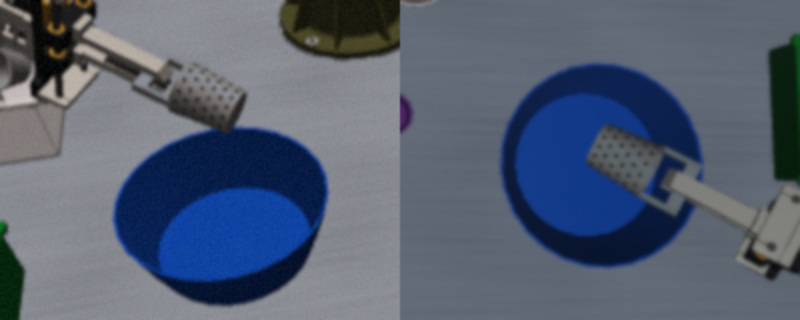

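The cup lies tilted over the bowl, its centre seen at scene (195,124) and top (430,242). Both match the projected pose. I hold it still briefly, check again, then hand in.

```bash
python3 -m jog '[0,0,0,0,0,0, 0,0,0,0,0,0, 0,0,0,0,0,0, 0,0,0,0,0,0, 0,0,0,0,0,0, 0,0,0,0,0,0]'
python3 - <<'E'
from h import *
st=manip.read_state();print(np.abs(st["qd"]).max(),st["finger_gap"])
t=manip.camera("top");print([(np.round(d["xy"]).tolist(),round(d["score"],2)) for d in manip.tip_of("deep_cup_center",t)])
print(manip.sign_off())
E
```

```text
clock: 9.98
eef_pos: [453.0, -275.3, 266.6]
eef_rot: [-0.349, 0.0, -0.521]
wrist_force: [1.2, 0.4, -2.6]
finger_gap: 10.0
0.0009281392038399776 9.989267285963436
[([432.0, 242.0], 0.78), ([183.0, 155.0], 0.65)]
the job is handed in; nothing more can be done
None
```

I lifted the deep steel cup straight up out of its pocket by its handle bar, carried it upright to the wash bowl and tipped it about 70° over the bowl. The job was handed in at about 10 s of the allowed 43 s, with the arm still holding the cup.

**Last checks:**
- **Tilt and position:** The tilt works out at 69.8°. The cup's centre is about 1 mm from the bowl's centre, at z of about 250 mm, with its lowest edge about 120 mm above the rim. These figures come from the measured arm pose and assume the cup has not shifted in the grip. The detected cup centre agrees to within about 3 px in the scene and top views.
- **Grip and stillness:** The fingers read about 10 mm on the bar, joint speeds were almost zero, and the wrist force stayed within a few newtons.
- **Other things:** The scene picture taken during the tip showed the shallow cup in its pocket and the dish, brush and jar where they were. After that I only took close crops of the bowl.

No check failed or disagreed in the end. My first estimate of the cup's position was about 3–5 mm off in y, and I corrected it from the wrist camera before grasping.

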